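Heft two medicine cartons and present the full one to the scanner

TASK

Two identical cartons stand in the green tray: one holds a full bottle, the other an empty one, so the full one is clearly heavier. Lift one out and feel its weight, stand it on the black rubber mat, then lift the other out and feel that one too; finish while still holding the heavier carton upright and still about a hand's width above the middle of the scanner's glass window, with the lighter one left standing on the mat. Keep the cartons upright all the time and do not disturb the other things on the counter.

Things in the scene. Friction and masses are not known exactly. Their poses are not given: they have to be found in the camera images.
- carton_a: closed stiff white carton, 50 x 50 x 95 mm high, grey band near its foot; both look alike. Either one, at random, holds the full bottle (0.25-0.35 kg), the other the empty (0.11-0.17 kg). Origin: centre of its underside; z up, x and y square to its sides. It starts upright in the tray, about 60 mm from the tray's middle to its +x or -x, turned up to 0.4 rad; grip it by the upper half of its sides
- carton_b: closed stiff white carton, 50 x 50 x 95 mm high, grey band near its foot; both look alike. Either one, at random, holds the full bottle (0.25-0.35 kg), the other the empty (0.11-0.17 kg). Origin: centre of its underside; z up, x and y square to its sides. It starts upright in the tray, about 60 mm from the tray's middle to its +x or -x, turned up to 0.4 rad; grip it by the upper half of its sides
- tray: shallow open green plastic tray, fixed, 240 mm along its x, 130 mm along its y, 24 mm high, walls and floor 4 mm thick. Origin: centre of its underside, on the counter; z up. It may lie left, right or in the middle and is turned by up to 0.3 rad
- mat: flat black rubber mat, fixed, 240 mm along its x, 130 mm along its y, 4 mm thick: room for both cartons. Origin: centre of its underside, on the counter; z up. It may lie left, right or in the middle and is turned by up to 0.3 rad
- scanner: flat counter scanner, fixed: black block 150 x 150 mm with a steel frame and a square glass window on top, 50 mm high in all. Origin: centre of its underside, on the counter; z up. It may lie left, right or in the middle
- window (a point): middle of the scanner's 100 x 100 mm glass window, on the glass, facing up, 50 mm above the counter
- pill_jar: bystander: white screw-cap jar, 52 mm across, 60 mm high, on the counter beyond the work; origin: centre of its underside
- flat_carton: bystander: flat blue carton 110 x 70 x 25 mm, lying on the counter at the right of the work; origin: centre of its underside
- label_roll: bystander: roll of paper labels, 70 mm across, 35 mm high, with a 38 mm bore, on the counter at the left of the work; origin: centre of its underside

How it is judged:
By the outcome, as a careful person would: the job done as asked, in the order asked, and still so for the second after the job is handed in, while the arm keeps its last pose, push and grip.
It also fails if it takes over 72 s, if anything falls off the work surface, if the arm or the gripper's body presses on something with over 40 N, if the wrist force passes 120 N, or if a joint passes its speed limit or range.

ROBOT

A 7-joint arm with a two-finger parallel gripper is mounted at the origin on the work surface. World frame = base frame: x ahead of the robot, y to its left, z up, the work surface at z = 0. Lengths are in m, angles in rad, forces in N, time in s.
With the tool pointing down it reaches from about 0.35 to 0.9 m from the base axis. Payload 7.2 kg.
Tool frame: the origin (TCP) lies on the centre line of the jaws, within the pads' length; the fingertips stand 22 mm ahead of it and the grasp point (between the pads) lies 3 mm ahead of it; z points along the fingers, y is the line along which they close (so a half turn about z gives the same grasp; the last joint's range is limited). The gripper opens to 88 mm and grips with 3 to 60 N. Pads are 20 mm wide; open, the fingers measure 115 mm over their backs; the gripper's body (75 mm by 178 mm) begins 61 mm behind the grasp point.
Start: joints at [1.228, 0.411, -0.013, 1.596, 0.006, 1.134, -0.082], TCP at [0.17, -0.602, 0.245] pointing down, gripper open.
Joint ranges: [-2.95, 2.95], [-0.29, 1.99], [-1.47, 1.44], [0.14, 2.54], [-1.03, 4.17], [0.13, 1.85], [-2.86, 2.86]. Speed limits (rad/s): [2.39, 2.39, 3.01, 3.01, 3.14, 3.14, 3.14].

INTERFACE

Orientations are given as a unit quaternion [x, y, z, w].
In Python, from rig import sensors, cams, manip, spotter gives the robot as it stands. The module is installed in compiled form; this text tells all that it offers.
- The arm moves only by the tool carry_out, never from a script. Its argument "plan" is a list that holds one entry, the list of rows, each a list of 5 numbers: the opening, from 0 (shut) to 1 (fully open), then the shift along the tool's x, y, z in mm, then the turn about the tool's z in degrees. A call has 1 to 12 rows; each row shifts and turns the commanded pose from where the row before left it, along the tool's axes as they then stand; what a row does not reach is not made up. A row lasts 1/8 s, in which the tool goes at most 62.5 mm and 10.7 degrees, less where a joint would pass 70% of its speed; a pose out of reach is approached as far as the arm can. A call with a gripper value outside its range is refused whole. The fingers move at their own pace and stop on an object; the grip force is fixed at half the most. Time passes only in rows, so rows that do not move let the fingers close. It gives the time, the measured TCP pose, the force, the opening and the grip force at its end, in the units of the state.
- sensors.observe(): the state, without advancing time (a new reading comes with each control period).
- cams.read_camera(name): name is "scene" or "top"; returns a dict with "image" (480x640x3 uint8, red, green, blue), "fx", "fy", "cx", "cy" (pixels), "pose" (4x4, takes a point from camera to world coordinates). Camera axes: x right, y up, looking along -z (the intrinsics and any distortion apply to the point x, -y, -z); pixel columns grow to the right and rows downward; lengths in m; the calibration is good to about 2 mm. A picture is of the moment at which its call begins. There is no depth.
- manip.job_done(): hands the job in; it is judged then, once.
Trained networks look in a picture, given as the dict that the camera call returned (one of the last four; its "shot" number tells which), for a name from the list of things; names that differ only in an ending like _2 or _b are one class to them, and where a whole thing is asked for, a point or a joint stands for the part that bears it (a point fixed in the world has none). Each returns a list of dicts, best first, with "score" (0 to 1); they miss things now and then, are a little off and sometimes report something else, mostly with a low value. They report only what shows in the picture. A call takes as long as a camera call.
- spotter.look_for(name, picture): "bbox" ([left, top, right, bottom] in pixels, round what is visible of it).
- spotter.spot_point(name, picture): "centre" ([column, row] in pixels: a listed point, or the origin of a listed thing).
The state is a dict: "time": time; "joints": joint angles; "joint_vel": joint speeds; "joint_efforts": joint torques, N m; "eef_pos": TCP position; "tool_rot": TCP orientation; "force": force on the tool from outside, world axes, zero at the start; "moment": the same for the moment, N m; "width": opening from 0.0 (shut) to 1.0 (fully open); "grasp_force": force on a finger pad.
Only numpy, scipy, OpenCV 4.12 (cv2) and the standard library are available. Lean on these libraries where they do the work, as an engineer would, in place of code of your own. Each camera call takes 0.05 s, during which the arm holds its last target. There are 200 camera calls.

## Working session

There is one attempt and no reset: what is moved stays moved. The work goes in short steps, Python scripts to look and compute and a tool call to move; the robot and the scene stay as the last step left them, time stands still between calls to the robot, and variables do not carry over. Pictures are saved under pics/ and viewed, at most 10 in all, crops included, and the job is handed in when it is done.

Besides the shell and the picture viewer there is one more tool, called after ">>>" as a command line: name --argument value ..., lists and objects as JSON in quotes. carry_out: Moves the arm, as the interface text tells. Its arguments: {"type":"object","properties":{"plan":{"type":"array","items":{"type":"array","items":{"type":"array","items":{"type":"number"}}}}},"required":["plan"]}

```bash
mkdir -p pics; cat > h.py <<'E'
import numpy as np, cv2
from rig import sensors, cams, manip, spotter
from scipy.spatial.transform import Rotation as R
def ray(p,uv):
    d=np.array([(uv[0]-p["cx"])/p["fx"],-(uv[1]-p["cy"])/p["fy"],-1.]);P=np.array(p["pose"])
    return P[:3,3],P[:3,:3]@d
def at(p,uv,z):
    o,d=ray(p,uv);return o+d*(z-o[2])/d[2]
def proj(p,X):
    P=np.array(p["pose"]);c=P[:3,:3].T@(np.array(X)-P[:3,3])
    return np.array([p["cx"]+p["fx"]*c[0]/-c[2],p["cy"]-p["fy"]*c[1]/-c[2]])
def save(p,n): cv2.imwrite(f"pics/{n}.png",cv2.cvtColor(p["image"],cv2.COLOR_RGB2BGR))
E
python3 - <<'E'
from h import *
np.set_printoptions(precision=3,suppress=True)
s=sensors.observe();print(s)
for n in("top","scene"):
    p=cams.read_camera(n);save(p,n+"0");print(n,[k for k in p],p["pose"])
    for t,z in(("carton_a",0),("tray",0),("mat",0),("scanner",0),("window",.05),("pill_jar",0),("flat_carton",0),("label_roll",0)):
        for d in spotter.spot_point(t,p)[:3]:
            zz=.004 if t=="carton_a" else z
            print(t,round(d["score"],2),np.round(d["centre"]),at(p,d["centre"],zz))
E
```

```text
{'time': 0.0, 'joints': array([ 1.228,  0.412, -0.013,  1.597,  0.006,  1.134, -0.082]), 'joint_vel': array([ 0.   ,  0.001, -0.001,  0.001,  0.001,  0.   , -0.001]), 'joint_efforts': array([ -0.   , -58.795,   0.641, -29.107,  -0.054,   0.018,   0.   ]), 'eef_pos': array([ 0.169, -0.601,  0.244]), 'tool_rot': array([ 0.991,  0.137, -0.   , -0.001]), 'force': array([-0.199,  0.413,  0.384]), 'moment': array([ 0.01 , -0.001, -0.026]), 'grasp_force': 0.0, 'width': 1.0009638235500335}
top ['image', 'fx', 'fy', 'cx', 'cy', 'pose', 'shot'] [[-0.028  0.996 -0.088  0.474]
 [-1.    -0.028  0.001  0.021]
 [-0.001  0.088  0.996  1.096]
 [ 0.     0.     0.     1.   ]]
carton_a 0.87 [206. 251.] [0.547 0.269 0.004]
carton_a 0.83 [216. 303.] [0.429 0.248 0.004]
tray 0.74 [212. 274.] [0.495 0.258 0.   ]
mat 0.93 [319. 274.] [0.486 0.013 0.   ]
mat 0.73 [212. 275.] [0.492 0.258 0.   ]
mat 0.43 [307. 177.] [0.712 0.034 0.   ]
scanner 0.78 [437. 260.] [ 0.512 -0.257  0.   ]
window 0.84 [444. 263.] [ 0.503 -0.259  0.05 ]
pill_jar 0.81 [305. 174.] [0.718 0.039 0.   ]
flat_carton 0.68 [519. 249.] [ 0.531 -0.445  0.   ]
label_roll 0.97 [126. 273.] [0.502 0.453 0.   ]
scene ['image', 'fx', 'fy', 'cx', 'cy', 'pose', 'shot'] [[-0.238 -0.577  0.781  1.629]
 [ 0.971 -0.137  0.195  0.256]
 [-0.005  0.805  0.593  0.873]
 [ 0.     0.     0.     1.   ]]
carton_a 0.64 [414. 241.] [0.432 0.256 0.004]
carton_a 0.6 [413. 266.] [0.549 0.263 0.004]
tray 0.58 [412. 251.] [0.474 0.256 0.   ]
mat 0.88 [333. 243.] [0.49  0.022 0.   ]
scanner 0.82 [245. 231.] [ 0.496 -0.255  0.   ]
window 0.66 [334. 241.] [0.546 0.037 0.05 ]
window 0.57 [240. 217.] [ 0.495 -0.265  0.05 ]
pill_jar 0.75 [315. 296.] [0.725 0.025 0.   ]
flat_carton 0.71 [181. 226.] [ 0.516 -0.46   0.   ]
label_roll 0.97 [488. 263.] [0.482 0.467 0.   ]
label_roll 0.54 [409. 266.] [0.547 0.253 0.   ]
```

View pics/top0.png

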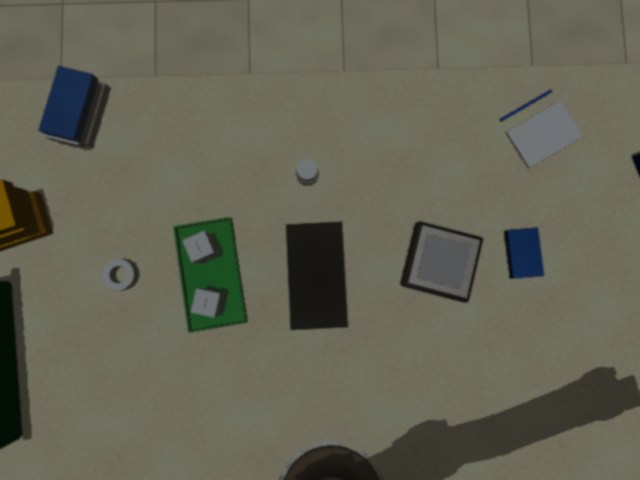

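View pics/scene0.png

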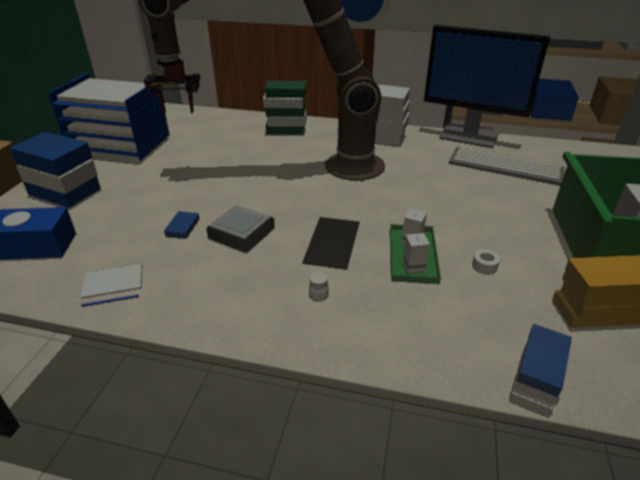

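```bash
cat >> h.py <<'E'
def rect(p,mask,z):
    c,_=cv2.findContours(mask.astype(np.uint8),cv2.RETR_EXTERNAL,cv2.CHAIN_APPROX_NONE)
    out=[]
    for k in c:
        if cv2.contourArea(k)<150: continue
        w=np.array([at(p,q[0],z)[:2] for q in k],np.float32)*1000
        (x,y),(a,b),t=cv2.minAreaRect(w); out.append((round(x),round(y),round(a),round(b),round(t,1)))
    return out
def tops(p,box,z=.099,thr=None):
    im=p["image"].astype(int);g=im.min(2);m=np.zeros(g.shape,bool);l,t,r,b=box
    if thr is None: thr=115
    m[t:b,l:r]=g[t:b,l:r]>thr
    return rect(p,m,z)
E
python3 - <<'E'
from h import *
p=cams.read_camera("top");im=p["image"].astype(int)
print(im[246,185:220].min(1),im[302,190:228].min(1))
for t in(100,115,130): print(tops(p,(170,215,250,335),thr=t))
g=(im[...,1]>im[...,0]+25)&(im[...,1]>im[...,2]+25);g[:,:165]=0;g[:,260:]=0;g[:200]=0;g[340:]=0
g=cv2.morphologyEx(g.astype(np.uint8),cv2.MORPH_CLOSE,np.ones((5,5)))
print("tray",rect(p,g,.012))
k=im.max(2)<50;k[:, :275]=0;k[:,360:]=0;k[:210]=0;k[340:]=0
print("mat",rect(p,k,.004))
w=(im.min(2)>70);w[:, :412]=0;w[:,478:]=0;w[:226]=0;w[296:]=0
w=cv2.erode(w.astype(np.uint8),np.ones((3,3)));print("scanner",rect(p,w,.05))
E
```

```text
[ 92 105 109 110 109 110 110 109 110 109 107 104  97  96 103 108 109 109
 110 110 109 109 109 109 107  93  70  45  35  34  33  32  30  27  26] [ 28  36  59  87 104 108 109 109 109 110 110 109 109 107 101  96 100 107
 109 109 109 109 108 109 109 108 103  87  59  38  33  32  31  30  30  29
  28  26]
[(434, 251, 45, 45, 76.3), (551, 265, 46, 45, 22.5)]
[]
[]
tray [(495, 261, 240, 131, 7.7)]
mat [(485, 20, 236, 127, 1.3)]
scanner [(507, -259, 123, 123, 73.6)]
```

>>> carry_out --plan '[[[1,0,0,0,10],[1,0,0,0,10],[1,0,0,0,9.5],[1,25,-45,0,0],[1,25,-45,0,0],[1,25,-45,0,0],[1,25,-45,0,0],[1,25,-45,0,0],[1,25,-45,0,0],[1,25,-45,0,0],[1,25,-45,0,0]]]'

```text
time: 2.33
eef_pos: [0.4505, -0.2982, 0.2449]
tool_rot: [0.993, -0.12, 0.0, 0.0]
force: [0.7, -0.6, 0.5]
width: 0.999
grasp_force: 0.0
```

>>> carry_out --plan '[[[1,-13,-48,0,0],[1,-13,-48,0,0],[1,-13,-48,0,0],[1,-13,-48,0,0],[1,-13,-48,0,0],[1,-13,-48,0,0],[1,-13,-48,0,0],[1,-13,-48,0,0],[1,-13,-48,0,0],[1,-13,-48,0,0],[1,-13,-48,0,0],[1,0,0,0,0]]]'

```text
time: 3.82
eef_pos: [0.435, 0.2515, 0.2448]
tool_rot: [0.993, -0.117, -0.0, -0.001]
force: [0.1, 0.7, 0.3]
width: 1.0
grasp_force: 0.0
```

```bash
cat >> h.py <<'E'
def go(x,y,z,yaw=None):
    s=sensors.observe();r=R.from_quat(s["tool_rot"]);M=r.as_matrix();d=np.array([x,y,z])-s["eef_pos"]*1000
    ya=np.degrees(np.arctan2(M[1,0],M[0,0]))
    print("t",round(s["time"],2),"pos",np.round(s["eef_pos"]*1000,1),"yaw",round(ya,1),"tool mm",np.round(M.T@d,1),"tilt",np.round(M[2],3),"w",round(s["width"],3),"F",np.round(s["force"],2),"grip",round(s["grasp_force"],1))
    if yaw is not None:
        print("turn",round(ya-yaw,1)); a=np.radians(yaw);print("after turn",np.round([[np.cos(a),np.sin(a),0],[np.sin(a),-np.cos(a),0],[0,0,-1]]@d,1))
E
python3 -c "
from h import *
go(434,251,79,-13.7)"
```

```text
t 3.83 pos [435.  251.5 244.8] yaw -13.4 tool mm [ -0.8   1.  165.8] tilt [-0.001 -0.002 -1.   ] w 1.0 F [0.12 0.68 0.25] grip 0.0
turn 0.3
after turn [ -0.9   0.7 165.8]
```

>>> carry_out --plan '[[[1,-1,1,40,0],[1,0,0,40,0],[1,0,0,40,0],[1,0,0,25,0],[1,0,0,15,0],[1,0,0,5,0],[0,0,0,0,0],[0,0,0,0,0],[0,0,0,0,0],[0,0,0,0,0],[0,0,0,0,0],[0,0,0,0,0]]]'

```text
time: 5.32
eef_pos: [0.4355, 0.2477, 0.0803]
tool_rot: [0.993, -0.12, 0.001, -0.001]
force: [0.7, 4.1, 5.1]
width: 0.573
grasp_force: 29.8
```

>>> carry_out --plan '[[[0,0,0,0,0],[0,0,0,-5,0],[0,0,0,-15,0],[0,0,0,-25,0],[0,0,0,-25,0],[0,0,0,-25,0],[0,0,0,-20,0],[0,0,0,-10,0],[0,0,0,0,0],[0,0,0,0,0],[0,0,0,0,0],[0,0,0,0,0]]]'

```text
time: 6.82
eef_pos: [0.4346, 0.2466, 0.2041]
tool_rot: [0.993, -0.12, -0.0, 0.0]
force: [0.2, 0.3, -2.7]
width: 0.572
grasp_force: 29.7
```

```bash
python3 - <<'E'
from h import *
p=cams.read_camera("scene");save(p,"lift1")
a=[]
for i in range(6): cams.read_camera("top"); s=sensors.observe(); a.append(np.r_[s["force"],s["joint_efforts"]])
print(np.round(np.mean(a,0),2),np.round(np.std(a,0),2))
cv2.imwrite("pics/lift1c.png",cv2.resize(cv2.imread("pics/lift1.png")[130:310,290:530],None,fx=3,fy=3))
go(540,21,204,1.3)
E
```

```text
[ 1.000e-02 -1.900e-01 -3.040e+00 -0.000e+00 -4.560e+01 -3.810e+00
 -2.749e+01  6.000e-02 -5.000e-02 -0.000e+00] [0.6  0.53 0.42 0.   0.01 0.   0.02 0.   0.   0.  ]
t 7.17 pos [434.9 246.7 204.6] yaw -13.7 tool mm [155.8 194.3   0.6] tilt [-0.  0. -1.] w 0.577 F [-0.42  0.35 -3.38] grip 29.7
turn -15.0
after turn [100.  228.    0.6]
```

View pics/lift1c.png

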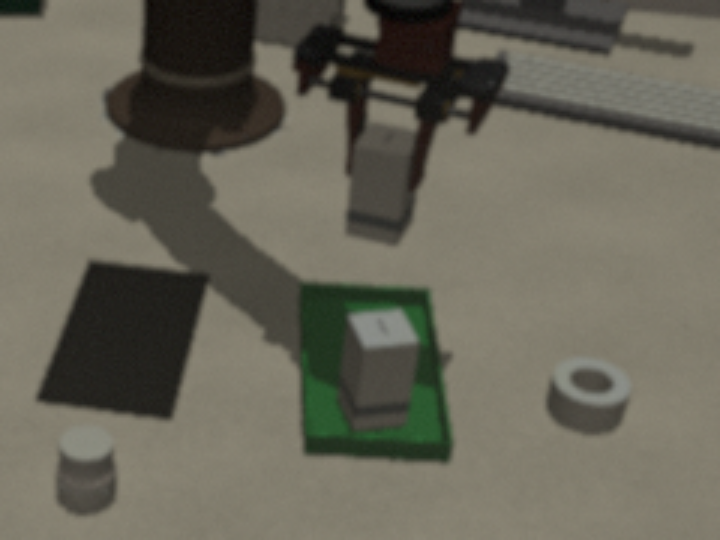

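>>> carry_out --plan '[[[0,0,0,0,-5],[0,0,0,0,-5],[0,0,0,0,-5],[0,-1,15,0,0],[0,-2,35,0,0],[0,-2,40,0,0],[0,-2,40,0,0],[0,-1,40,0,0],[0,-1,35,0,0],[0,-1,18,0,0],[0,0,5,0,0],[0,0,0,0,0]]]'

```text
time: 8.68
eef_pos: [0.4297, 0.0185, 0.2047]
tool_rot: [1.0, 0.01, 0.0, -0.0]
force: [-0.6, 0.4, -2.4]
width: 0.571
grasp_force: 29.7
```

>>> carry_out --plan '[[[0,0,0,15,0],[0,0,0,30,0],[0,0,0,30,0],[0,0,0,20,0],[0,0,0,12,0],[0,0,0,6,0],[0,0,0,4,0],[0,0,0,3,0],[0,0,0,2,0],[0,0,0,0,0]]]'

```text
time: 9.93
eef_pos: [0.4299, 0.0184, 0.0828]
tool_rot: [1.0, 0.011, 0.0, 0.0]
force: [-0.0, -0.7, -3.3]
width: 0.572
grasp_force: 29.7
```

```bash
python3 -c "
from h import *
go(430,19,80,1.3)"
```

```text
t 9.93 pos [429.9  18.4  82.8] yaw 1.2 tool mm [ 0.1 -0.6  2.8] tilt [ 0.  0. -1.] w 0.572 F [-0.05 -0.67 -3.25] grip 29.7
turn -0.1
after turn [ 0.1 -0.6  2.8]
```

>>> carry_out --plan '[[[0,0,0,1,0],[0,0,0,1,0],[0,0,0,1,0],[0,0,0,0,0]]]'

```text
time: 10.42
eef_pos: [0.43, 0.0189, 0.0798]
tool_rot: [1.0, 0.011, 0.0, -0.0]
force: [-1.7, 2.1, 2.3]
width: 0.569
grasp_force: 29.9
```

>>> carry_out --plan '[[[1,0,0,0,0],[1,0,0,0,0],[1,0,0,0,0],[1,0,0,0,0],[1,0,0,-10,0],[1,0,0,-30,0],[1,0,0,-40,0],[1,0,0,-40,0],[1,0,0,-30,0],[1,0,0,-15,0],[1,0,0,0,0]]]'

```text
time: 11.8
eef_pos: [0.4301, 0.0185, 0.2453]
tool_rot: [1.0, 0.011, 0.001, 0.0]
force: [0.3, 0.3, 0.4]
width: 1.001
grasp_force: 0.0
```

```bash
python3 - <<'E'
from h import *
p=cams.read_camera("scene");save(p,"pl1")
cv2.imwrite("pics/pl1c.png",cv2.resize(cv2.imread("pics/pl1.png")[130:310,290:530],None,fx=3,fy=3))
q=cams.read_camera("top");print(tops(q,(170,215,260,335),thr=95))
go(551,265,245,22.5)
E
```

```text
[(551, 265, 48, 48, 22.5), (492, 232, 186, 248, 89.0)]
t 11.9 pos [429.3  18.4 243.7] yaw 1.2 tool mm [ 127.  -243.9   -1.5] tilt [-0.001  0.    -1.   ] w 1.003 F [-0.33  0.64  0.06] grip 0.0
turn -21.3
after turn [ 206.8 -181.2   -1.3]
```

View pics/pl1c.png

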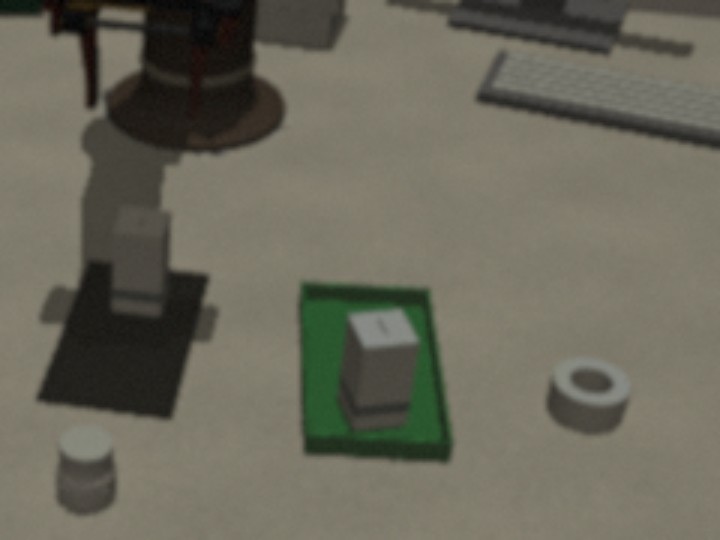

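>>> carry_out --plan '[[[1,0,0,0,-7],[1,0,0,0,-7],[1,0,0,0,-7.3],[1,34,-30,0,0],[1,34,-30,0,0],[1,34,-30,0,0],[1,34,-30,0,0],[1,35,-30,0,0],[1,35,-28,0,0],[1,0,0,0,0],[1,0,0,0,0]]]'

```text
time: 13.28
eef_pos: [0.5511, 0.2611, 0.2429]
tool_rot: [0.981, 0.196, -0.002, 0.0]
force: [-0.4, 0.2, -0.4]
width: 1.003
grasp_force: 0.0
```

>>> carry_out --plan '[[[1,0,0,40,0],[1,0,0,40,0],[1,0,0,40,0],[1,0,0,25,0],[1,0,0,15,0],[1,0,0,5,0],[0,0,0,0,0],[0,0,0,0,0],[0,0,0,0,0],[0,0,0,0,0],[0,0,0,0,0],[0,0,0,0,0]]]'

```text
time: 14.78
eef_pos: [0.552, 0.2624, 0.08]
tool_rot: [0.981, 0.196, 0.0, -0.0]
force: [-0.9, 0.2, 3.8]
width: 0.573
grasp_force: 30.0
```

>>> carry_out --plan '[[[0,0,0,0,0],[0,0,0,-5,0],[0,0,0,-15,0],[0,0,0,-25,0],[0,0,0,-25,0],[0,0,0,-25,0],[0,0,0,-20,0],[0,0,0,-10,0],[0,0,0,0,0],[0,0,0,0,0],[0,0,0,0,0],[0,0,0,0,0]]]'

```text
time: 16.27
eef_pos: [0.5516, 0.2618, 0.204]
tool_rot: [0.981, 0.196, -0.001, 0.0]
force: [0.4, 0.3, -1.0]
width: 0.57
grasp_force: 29.9
```

```bash
python3 - <<'E'
from h import *
a=[]
for i in range(6): cams.read_camera("top"); s=sensors.observe(); a.append(s["force"])
print(np.round(np.mean(a,0),2),np.round(np.std(a,0),2))
go(542,21,204,1.3)
E
```

```text
[ 0.12 -0.45 -1.64] [0.65 0.5  0.45]
t 16.57 pos [551.8 261.9 204.6] yaw 22.5 tool mm [-101.4  218.7    0.6] tilt [-0.  0. -1.] w 0.572 F [ 0.29 -0.46 -2.45] grip 30.0
turn 21.2
after turn [-15.3 240.6   0.6]
```

>>> carry_out --plan '[[[0,0,0,0,7],[0,0,0,0,7],[0,0,0,0,7.2],[0,-2,15,0,0],[0,-2,35,0,0],[0,-3,45,0,0],[0,-3,45,0,0],[0,-2,45,0,0],[0,-2,35,0,0],[0,-1,16,0,0],[0,0,5,0,0],[0,0,0,0,0]]]'

```text
time: 18.08
eef_pos: [0.5425, 0.0216, 0.2047]
tool_rot: [1.0, 0.013, 0.0, -0.0]
force: [-0.1, 0.3, -1.9]
width: 0.57
grasp_force: 30.0
```

>>> carry_out --plan '[[[0,0,0,15,0],[0,0,0,30,0],[0,0,0,30,0],[0,0,0,20,0],[0,0,0,12,0],[0,0,0,6,0],[0,0,0,4,0],[0,0,0,3,0],[0,0,0,2,0],[0,0,0,1,0],[0,0,0,1,0],[0,0,0,0,0]]]'

```text
time: 19.58
eef_pos: [0.5425, 0.0205, 0.0807]
tool_rot: [1.0, 0.012, 0.0, 0.0]
force: [-0.5, -0.0, -1.5]
width: 0.57
grasp_force: 30.0
```

>>> carry_out --plan '[[[0,0,0,1,0],[0,0,0,0,0]]]'

```text
time: 19.82
eef_pos: [0.5426, 0.0208, 0.0799]
tool_rot: [1.0, 0.012, 0.0, -0.0]
force: [-0.8, 0.1, 2.3]
width: 0.569
grasp_force: 30.0
```

Contact; release, rise and move above the heavy one.

>>> carry_out --plan '[[[1,0,0,0,0],[1,0,0,0,0],[1,0,0,0,0],[1,0,0,0,0],[1,0,0,-10,0],[1,0,0,-30,0],[1,0,0,-40,0],[1,0,0,-30,0],[1,0,0,-10,0],[1,-40,0,0,0],[1,-50,1,0,0],[1,-23,-1,0,0]]]'

```text
time: 21.32
eef_pos: [0.4266, 0.0175, 0.1988]
tool_rot: [1.0, 0.012, -0.001, 0.0]
force: [-0.5, 0.5, -0.4]
width: 1.003
grasp_force: 0.0
```

```bash
python3 - <<'E'
from h import *
p=cams.read_camera("scene");save(p,"pl2")
cv2.imwrite("pics/pl2c.png",cv2.resize(cv2.imread("pics/pl2.png")[130:310,220:460],None,fx=3,fy=3))
go(430,19,80,1.2)
E
```

```text
t 21.38 pos [424.8  17.6 198.8] yaw 1.4 tool mm [  5.7  -1.4 118.7] tilt [-0.004  0.001 -1.   ] w 0.996 F [-2.58 -0.09 -1.32] grip 0.0
turn 0.2
after turn [  5.3  -1.3 118.8]
```

View pics/pl2c.png

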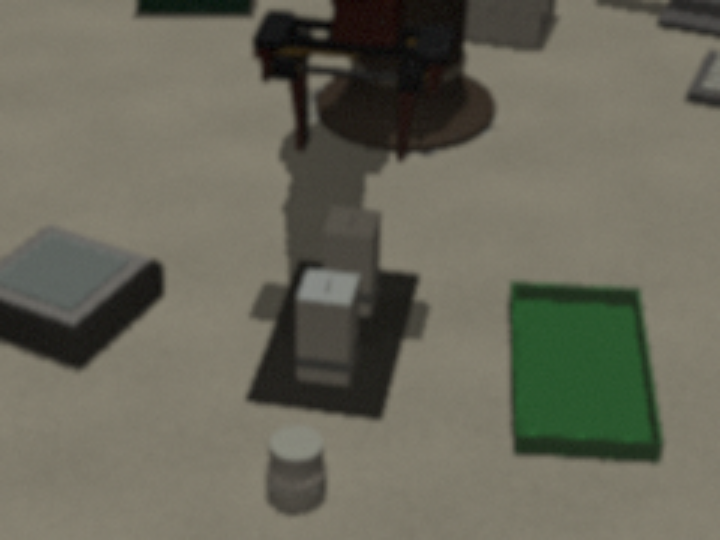

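>>> carry_out --plan '[[[1,0,-1,0,0],[1,0,0,20,0],[1,0,0,40,0],[1,0,0,35,0],[1,0,0,20,0],[1,0,0,4,0],[0,0,0,0,0],[0,0,0,0,0],[0,0,0,0,0],[0,0,0,0,0],[0,0,0,0,0],[0,0,0,0,0]]]'

```text
time: 22.88
eef_pos: [0.4299, 0.0191, 0.081]
tool_rot: [1.0, 0.012, 0.0, -0.0]
force: [-1.1, 0.6, 7.0]
width: 0.571
grasp_force: 30.0
```

>>> carry_out --plan '[[[0,0,0,0,0],[0,0,0,-5,0],[0,0,0,-15,0],[0,0,0,-25,0],[0,0,0,-30,0],[0,0,0,-30,0],[0,0,0,-25,0],[0,0,0,-15,0],[0,0,0,-5,0],[0,0,0,0,0],[0,0,0,0,0]]]'

```text
time: 24.25
eef_pos: [0.429, 0.0189, 0.2298]
tool_rot: [1.0, 0.012, -0.001, -0.0]
force: [0.2, 0.3, -3.5]
width: 0.57
grasp_force: 30.0
```

```bash
python3 - <<'E'
from h import *
for n in("top","scene"):
    p=cams.read_camera(n)
    for d in spotter.look_for("scanner",p)[:1]: print(n,d)
    for d in spotter.spot_point("window",p)[:2]: print(n,d["score"],at(p,d["centre"],.05))
go(504,-260,222)
E
```

```text
top {'bbox': [398.9, 218.8, 485.8, 301.2], 'score': 0.58}
scene {'bbox': [208.0, 205.1, 274.2, 254.7], 'score': 0.56}
scene 0.65 [ 0.49815263 -0.26266959  0.05      ]
t 24.55 pos [429.4  19.  230.3] yaw 1.4 tool mm [ 68.  280.7   8.3] tilt [-0.001 -0.    -1.   ] w 0.568 F [-0.12 -0.76 -3.47] grip 30.0
```

>>> carry_out --plan '[[[0,4,15,0,0],[0,9,35,0,0],[0,10,42,0,0],[0,10,42,0,0],[0,10,42,0,0],[0,10,42,0,0],[0,9,38,0,0],[0,5,20,0,0],[0,1,5,0,0],[0,0,0,6,0],[0,0,0,5,0],[0,0,0,0,0]]]'

```text
time: 26.05
eef_pos: [0.5038, -0.2592, 0.2192]
tool_rot: [1.0, 0.012, -0.0, -0.0]
force: [-0.0, -0.2, -2.7]
width: 0.574
grasp_force: 30.0
```

>>> carry_out --plan '[[[0,0,0,0,0],[0,0,0,0,0],[0,0,0,0,0],[0,0,0,0,0]]]'

```text
time: 26.55
eef_pos: [0.5041, -0.2604, 0.2197]
tool_rot: [1.0, 0.012, 0.0, 0.0]
force: [-0.1, -0.4, -2.9]
width: 0.569
grasp_force: 30.0
```

```bash
python3 - <<'E'
from h import *
p=cams.read_camera("scene");save(p,"fin")
cv2.imwrite("pics/finc.png",cv2.resize(cv2.imread("pics/fin.png")[110:310,150:410],None,fx=3,fy=3))
go(504,-261,219)
E
```

```text
t 26.6 pos [ 504.1 -260.4  219.7] yaw 1.3 tool mm [-0.1  0.6  0.7] tilt [ 0.  0. -1.] w 0.567 F [-0.29  0.28 -2.3 ] grip 30.0
```

View pics/finc.png

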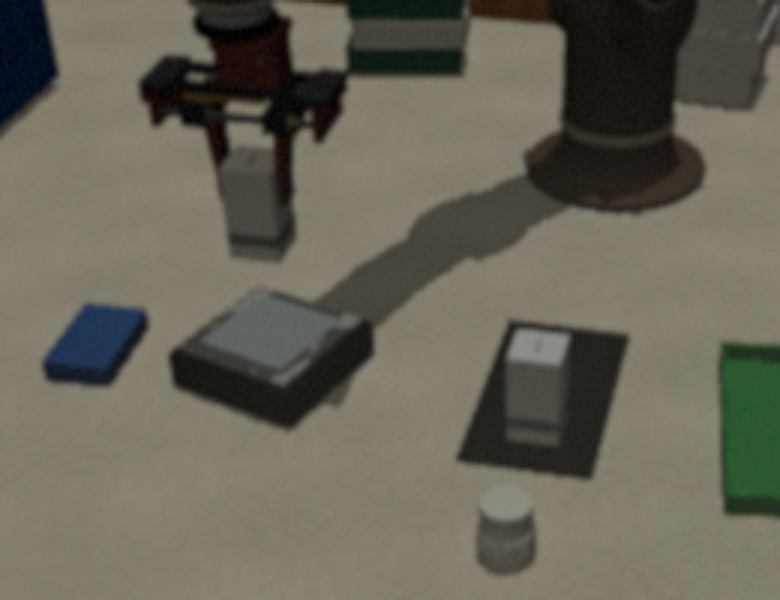

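The heavy carton is held upright above the glass (crop 255,200, with the window at 275,330). The light one stands on the mat (crop 537,390).

```bash
python3 -c "
from h import *
print(manip.job_done())"
```

```text
the job is handed in; nothing more can be done
None
```

I handed the job in at about 27 s, holding the heavier carton (3.0 N against 1.6 N felt) upright about 9 cm above the middle of the scanner window, with the lighter one standing on the mat.

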